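# Uncover the feed-gear selector and shift it to its last notch

## Robot

A 6-joint arm with a two-finger parallel gripper is mounted at the origin on the work surface. World frame = base frame: x ahead of the robot, y to its left, z up, the work surface at z = 0. Lengths are in m, angles in degrees, forces in N, time in s.
With the tool pointing down it reaches from about 0.375 to 0.9 m from the base axis. Payload 3.1 kg.
Tool frame: the origin (TCP) lies at the very end of the fingers, on their centre line; the grasp point (between the pads) lies bot.hold_point_z behind it (bot.hold_point_z is the distance from the TCP to the grasp point, in m); z points along the fingers, y is the line along which they close (so a half turn about z gives the same grasp; the last joint's range is limited). The gripper opens to 87 mm and grips with 3 to 60 N. Pads are 19 mm wide; open, the fingers measure 117 mm over their backs; the gripper's body (75 mm by 190 mm) begins 51 mm behind the grasp point.
Start: joints at [-75.315, 30.224, 82.088, -0, 67.689, -10.227], TCP at [0.263, -0.567, 0.223] pointing down, gripper open.
Joint ranges: [-176.69, 176.69], [-43.24, 126.21], [12.49, 139.97], [-82, 262], [0, 151.66], [-163.58, 163.58]. Speed limits (degrees/s): [159.86, 159.86, 180, 180, 180, 180].

## Interface

Orientations are given as a 3x3 rotation matrix whose columns are the frame's x, y, z axes.
In Python, from rig import bot gives the robot as it stands.
- The arm moves only by the tool apply_moves, never from a script. Its argument "plan" is one flat list of numbers, 4 for each row, row after row: the shift along the world's x, y, z normalised to -1 to 1, where 1 is 0.05 m, then the turn about the world's z normalised to -1 to 1, where 1 is 10 degrees. A call has 1 to 12 rows; each row shifts and turns the commanded pose from where the row before left it; what a row does not reach is not made up. A row lasts 1/8 s, in which the tool goes at most 62.5 mm and 10.7 degrees, less where a joint would pass 70% of its speed; a pose out of reach is approached as far as the arm can. A call with a number of a shift or a turn outside -1 to 1 is refused whole. A call with a gripper value outside its range is refused whole. "grip" is the closure, from -1 (fully open) to 1 (shut), so that 0 is half open, set as the call begins (left out, the last holds). The fingers move at their own pace and stop on an object; the grip force is fixed at half the most. Time passes only in rows, so rows that do not move let the fingers close. It gives the time, the measured TCP pose, the force, the opening and the grip force at its end, in the units of the state.
- bot.read_state(): the state, without advancing time (a new reading comes with each control period).
- bot.capture(name): name is "side" or "top" or "wrist"; returns (picture, depth): 384x512x3 uint8, red, green, blue; 384x512 float32, m along the optical axis (not along the pixel's ray), 0 where there is no reading.
- bot.camera_info(name): a dict with "vertical_fov" (degrees; the focal length in pixels is half the picture's height over the tangent of half this angle, whatever the lens; pixels are square), "cx", "cy" (the principal point, pixels), "k1" (the pictures are not rectified: a ray, as slopes to the right and down, at radius r is drawn at 1 + k1 r^2 times it, then the intrinsics apply), "rvec" (rotation vector, rad) and "tvec" (3), from world to camera coordinates, as OpenCV has them; the wrist camera has in their place "mount" (4x4, takes a point from camera to tool coordinates, whose origin is the TCP and whose axes are the flange's). Camera axes: x right, y down, z forward; pixel columns grow to the right and rows downward; lengths in m; the calibration is good to about 2 mm. A picture is of the moment at which its call begins: read the wrist's pose just before it. camera_info takes no time and is no camera call.
- bot.hand_in(): hands the job in; it is judged then, once.
Trained networks look in the newest picture that a camera, given by its name, has taken for a name from the list of things; names that differ only in an ending like _2 or _b are one class to them, and where a whole thing is asked for, a point or a joint stands for the part that bears it (a point fixed in the world has none). Each returns a list of dicts, best first, with "p" (0 to 1); they miss things now and then, are a little off and sometimes report something else, mostly with a low value. They report only what shows in the picture. A call takes as long as a camera call. They do not tell look-alikes from the thing itself.
- bot.outline_of(camera, target): "mask" (384x512 bool, what is visible of it) and "xy" ([column, row] as shares, 0 to 1, of the picture: columns of its width, rows of its height, amid what is visible of it).
- bot.pinpoint(camera, target): "xy" ([column, row] as shares, 0 to 1, of the picture: columns of its width, rows of its height: a listed point, or the origin of a listed thing).
The state is a dict: "time_s": time; "joint_positions": joint angles; "qvel": joint speeds; "tau": joint torques, N m; "position": TCP position; "tcp_rot": TCP orientation; "force": force on the tool from outside, world axes, zero at the start; "moment": the same for the moment, N m; "opening": opening from 0.0 (shut) to 1.0 (fully open); "grasp_force": force on a finger pad.
Only numpy, scipy, OpenCV 4.12 (cv2) and the standard library are available. Lean on these libraries where they do the work, as an engineer would, in place of code of your own. Each camera call takes 0.05 s, during which the arm holds its last target. There are 200 camera calls.

## Task

Lift the loose dust cover off the gear selector by its handle and stand it upright in the middle of the cork mat, without dropping or tipping it. Then work the uncovered gear lever through its zigzag gate, from the notch nearest the robot to the very end of the notch at the far end, and leave it there. Leave the loose things around it where they are.

Things in the scene. Friction and masses are not known exactly. Their poses are not given: they have to be found in the camera images.
- selector: fixed gear selector: green housing 190 (its x) x 150 (its y) x 50 mm high, aluminium gate plate on top. Origin: centre of its underside; at yaw 0 its x points away from the robot, its y to the robot's left. In the plate is a zigzag slot 18 mm wide; round the slot a curb of 108 x 88 mm, 5 mm high, keeps the cover from sliding
- gate_start (a point): centre of the slot's near-end notch, on the plate's top face (50 mm up), at x -34, y -18 mm in the selector's frame. The lever's axis runs (-34,-18), (0,-18), (0,18), (34,18) mm in that frame: three straight legs with square corners and 3 mm of play to each side
- gate_end (a point): centre of the far-end notch of the zigzag slot, on the plate's top face (50 mm up): the lever's axis must end here
- along (a joint): travel of the gear lever along the selector's x, m: 0 with its axis at gate_start, 0.034 at the crossing leg, 0.068 at gate_end (stops at about 0.071). Moves stiffly (about 1.2 N) and stays where it is left
- across (a joint): travel of the gear lever along the selector's y, m: 0 in the first leg, 0.036 in the last leg. About 1.2 N, stays where left. The plate stops the lever wherever there is no slot
- lever_top (a point): top centre of the gear lever's knob, 110 mm above the table. Steel stem 12 mm thick with a black round knob 26 mm in diameter, 90 to 111 mm above the table. It slides upright, never tilting, and can be pushed or gripped. Hidden under the cover at the start
- cover: loose sheet-steel dust cover, an upside-down box open below, 128 (its x) x 104 (its y) x 74 mm high, walls 3 mm, about 0.2 to 0.4 kg; it stands over the lever on the selector's plate, round the curb. Origin: centre of its open underside. It must rise about 65 mm before its lower edge clears the lever
- cover_handle (a point): middle of the cover's bail handle: a dark round bar 10 mm thick and 80 mm long running along the cover's y, on two end legs; the bar's axis is 116 mm above the cover's lower edge and 42 mm above its top face; axes as the cover's
- mat: fixed cork mat flat on the bench, 190 (its x) x 160 (its y) x 5 mm, to the left or right of the selector. Origin: centre of its underside
- blanks: fixed stack of three wooden blanks, about 180 x 120 x 36 mm, on the other side of the selector from the mat. Origin: centre of its underside
- glue: bystander, leave where it is: white glue bottle, 60 mm diameter, 140 mm tall
- waxtin: bystander, leave where it is: closed steel wax tin, 90 mm diameter, 55 mm tall
- sandblock: bystander, leave where it is: cork sanding block, 110 x 62 x 30 mm
- brush: bystander, leave where it is: brush lying down
- mug: bystander, leave where it is: white mug, 80 mm diameter, 90 mm tall
Mind the look-alikes: they are no part of the job. Leave any yellow look-alike of the cover alone.

How it is judged:
By the outcome, as a careful person would: the job done as asked, in the order asked, and still so for the second after the job is handed in, with the robot touching nothing.
It also fails if it takes over 72 s, if anything falls off the work surface, if the arm or the gripper's body presses on something with over 40 N, if the wrist force passes 120 N, or if a joint passes its speed limit or range.

## Working session

There is one attempt and no reset: what is moved stays moved. The work goes in short steps, Python scripts to look and compute and a tool call to move; the robot and the scene stay as the last step left them, time stands still between calls to the robot, and variables do not carry over. Pictures are saved under pics/ and viewed, at most 10 in all, crops included, and the job is handed in when it is done.

Besides the shell and the picture viewer there is one more tool, called after ">>>" by a JSON object that holds its "api" and its "payload", one argument or row to a line. apply_moves: Moves the arm, as the interface text tells. Its arguments: {"type":"object","properties":{"plan":{"type":"array","items":{"type":"number"}},"grip":{"type":"number"}},"required":["plan"]}

```bash
mkdir -p pics; ls; cat > h.py <<'E'
import numpy as np, cv2
from rig import bot
def cam(n, st=None):
    c=bot.camera_info(n); f=192/np.tan(np.radians(c["vertical_fov"]/2))
    if "rvec" in c:
        R=cv2.Rodrigues(np.array(c["rvec"],float))[0]; t=np.array(c["tvec"],float).ravel()
        R,t=R.T,-R.T@t
    else:
        st=st or bot.read_state(); M=np.array(c["mount"]); Rt=np.array(st["tcp_rot"]).reshape(3,3)
        R=Rt@M[:3,:3]; t=Rt@M[:3,3]+np.array(st["position"])
    K=np.array([[f,0,c["cx"]],[0,f,c["cy"]],[0,0,1]]); return K,np.array([c["k1"],0,0,0.]),R,t
def ray(C,uv):
    K,D,R,t=C; p=cv2.undistortPoints(np.array(uv,float).reshape(-1,1,2),K,D).reshape(-1,2)
    return np.c_[p,np.ones(len(p))]@R.T,t
def at_z(C,uv,z):
    d,t=ray(C,uv); return t+d*((z-t[2])/d[:,2])[:,None]
def cloud(C,depth,mask=None):
    m=(depth>0) if mask is None else mask&(depth>0)
    v,u=np.nonzero(m); d,t=ray(C,np.c_[u,v]); return t+d*depth[v,u][:,None],u,v
def save(n,p): cv2.imwrite("pics/"+n,p[:,:,::-1])
E
python3 - <<'E'
from h import *
print(bot.hold_point_z, bot.read_state()["position"])
for n in("top","side"):
    p,d=bot.capture(n); save(n+"1.png",p); C=cam(n); np.savez(n+"1.npz",p=p,d=d)
    print(n,"campos",C[3])
    for t in ["cover","cover_handle","selector","mat","blanks","gate_start","gate_end"]:
        for k in bot.pinpoint(n,t)[:3]:
            uv=np.array(k["xy"])*[512,384]; print(t,k["p"],uv.round(),at_z(C,uv,{"cover":.05,"cover_handle":.166,"gate_start":.05,"gate_end":.05}.get(t,0)).round(3))
E
```

```text
pics
0.0187 [ 0.26311403 -0.56612646  0.22156529]
top campos [ 0.27475823 -0.07660559  1.38150356]
cover 0.92 [240. 174.] [[ 0.625 -0.023  0.05 ]]
cover 0.61 [365. 158.] [[ 0.672 -0.455  0.05 ]]
cover 0.39 [238. 162.] [[ 0.667 -0.017  0.05 ]]
cover_handle 0.73 [239. 166.] [[ 0.618 -0.026  0.166]]
cover_handle 0.62 [371. 145.] [[ 0.679 -0.444  0.166]]
selector 0.91 [244. 175.] [[ 0.633 -0.036  0.   ]]
mat 0.73 [144. 213.] [[0.506 0.313 0.   ]]
mat 0.56 [242. 175.] [[ 0.632 -0.029  0.   ]]
blanks 0.6 [317. 214.] [[ 0.49  -0.285  0.   ]]
gate_start 0.63 [246. 180.] [[ 0.601 -0.044  0.05 ]]
gate_end 0.8 [237. 162.] [[ 0.667 -0.013  0.05 ]]
gate_end 0.19 [142. 211.] [[0.504 0.306 0.05 ]]
gate_end 0.18 [239. 170.] [[ 0.638 -0.021  0.05 ]]
side campos [ 0.05790926 -0.99283623  0.89239875]
cover 0.66 [371. 278.] [[ 0.651 -0.504  0.05 ]]
cover 0.6 [201. 279.] [[ 0.243 -0.274  0.05 ]]
cover_handle 0.69 [196. 253.] [[ 0.238 -0.287  0.166]]
cover_handle 0.6 [379. 246.] [[ 0.658 -0.501  0.166]]
cover_handle 0.51 [277. 162.] [[ 0.633 -0.023  0.166]]
selector 0.94 [278. 203.] [[ 0.632 -0.039  0.   ]]
selector 0.7 [211. 169.] [[0.505 0.294 0.   ]]
mat 0.77 [208. 168.] [[0.497 0.3   0.   ]]
blanks 0.63 [279. 266.] [[ 0.477 -0.302 -0.   ]]
gate_start 0.64 [272. 197.] [[ 0.595 -0.054  0.05 ]]
gate_end 0.42 [210. 217.] [[ 0.367 -0.043  0.05 ]]
```

View pics/top1.png

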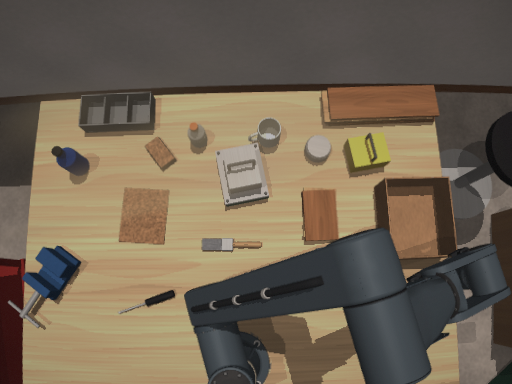

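View pics/side1.png

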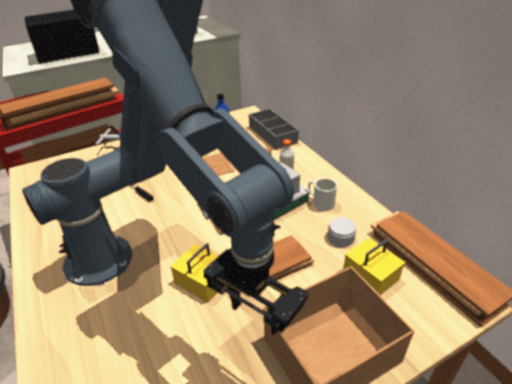

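The top view shows the grey cover with its handle at (241,165), on the selector. It could be confused with the yellow boxes at (368,150) in the top view and at (200,270) and (375,262) in the side view. I choose the grey one on the selector. The cork mat is at (144,215) on the left, clear of the small sanding block at (160,152). I'll check with one crop and measure from depth.

```bash
python3 - <<'E'
from h import *
z=np.load("top1.npz"); p,d=z["p"],z["d"]; C=cam("top")
cv2.imwrite("pics/crop1.png",cv2.resize(p[115:225,180:330],None,fx=5,fy=5,interpolation=cv2.INTER_CUBIC)[:,:,::-1])
P,u,v=cloud(C,d)
def rect(m,n):
    q=P[m]; r=cv2.minAreaRect((q[:,:2]*1000).astype(np.float32)); print(n,m.sum(),"c",np.round(r[0],1),"size",np.round(r[1],1),"ang",round(r[2],1),"z",np.median(q[:,2]).round(4))
near=(abs(P[:,0]-.632)<.14)&(abs(P[:,1]+.03)<.11)
for a,b,n in((.155,.185,"bar"),(.118,.132,"covertop"),(.045,.06,"plate"),(.04,.2,"all")):
    rect(near&(P[:,2]>a)&(P[:,2]<b),n)
bot.capture("top")
for t in("mat","selector","cover","cover_handle","mug","glue"):
    for k in bot.outline_of("top",t)[:1]:
        Q,_,_=cloud(C,d,k["mask"]); r=cv2.minAreaRect((Q[:,:2]*1000).astype(np.float32)); print(t,k["p"],k["mask"].sum(),np.round(r[0]),np.round(r[1]),round(r[2],1),np.percentile(Q[:,2],[5,50,95]).round(3))
E
```

```text
bar 95 c [629.3 -31.4] size [10.6 89.5] ang 10.8 z 0.1702
covertop 1149 c [629.4 -31.4] size [130.4 104.1] ang 10.3 z 0.1244
plate 1040 c [644.4 -52.1] size [213.3 202.4] ang 10.2 z 0.0507
all 2568 c [649.5 -51.3] size [223.6 202.6] ang 10.2 z 0.1106
mat 0.9 2462 [498. 315.] [166. 191.] 86.3 [0.    0.005 0.01 ]
selector 0.96 1131 [638. -28.] [211. 161.] 10.4 [0.011 0.05  0.057]
cover 0.6 1463 [ 709. -477.] [136. 163.] 9.8 [0.007 0.073 0.089]
cover_handle 0.77 1450 [ 709. -476.] [133. 164.] 8.4 [0.009 0.073 0.083]
mug 0.61 592 [ 774. -115.] [100.  82.] 75.0 [0.002 0.038 0.091]
```

View pics/crop1.png

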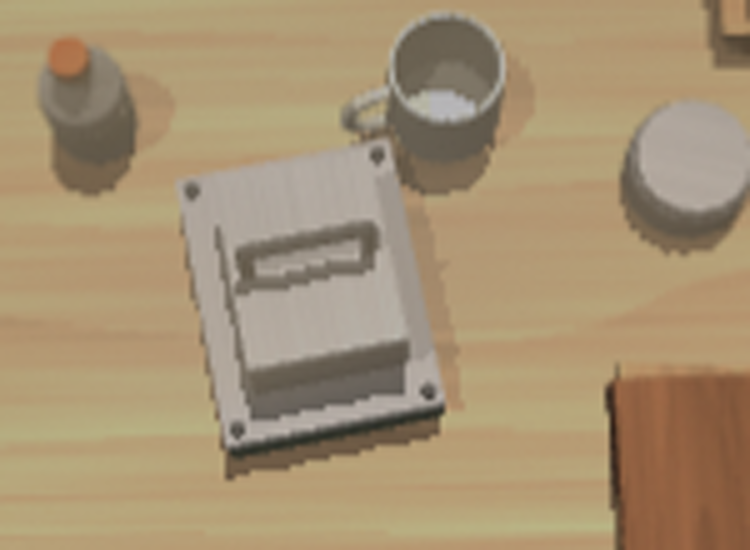

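The crop confirms it: a grey steel box with a dark bail handle (crop ~(305,255)) stands on the selector's gate plate, and it isn't yellow. Next I go above it and look with the wrist camera.

```bash
python3 - <<'E'
from h import *
s=bot.read_state(); R=np.array(s["tcp_rot"]).reshape(3,3); print(R.round(3),s["time_s"],s["opening"],s["position"]); print("yaw of tool y",np.degrees(np.arctan2(R[1,1],R[0,1])))
print(bot.camera_info("wrist")["mount"])
E
```

```text
[[ 0.907  0.421  0.   ]
 [ 0.421 -0.907 -0.   ]
 [ 0.     0.    -1.   ]] 1.15 0.9992808430246177 [ 0.26328732 -0.56680313  0.22256329]
yaw of tool y -65.08921749817974
[[-1.36078874e-04 -9.66937120e-01 -2.55014876e-01  7.01276386e-02]
 [ 9.99999880e-01 -2.51659338e-04  4.20602513e-04 -4.80640628e-05]
 [-4.70873058e-04 -2.55014788e-01  9.66937038e-01 -1.62453497e-01]
 [ 0.00000000e+00  0.00000000e+00  0.00000000e+00  1.00000000e+00]]
```

>>> {"api": "apply_moves", "payload": {
  "plan": [0.4,0.6,0.6,0.6,0.61,0.9,0.4,0.63,0.61,0.9,0.2,0.63,0.61,0.9,0,0.63,0.61,0.9,0,0.63,0.61,0.9,0,0.63,0.61,0.9,0,0.63,0.61,0.9,0,0.63,0.61,0.9,0,0.63,0.61,0.9,0,0.63,0.61,0.9,0,0.63,0.61,0.9,0,0.63]
}}

```text
time_s: 2.65
position: [0.6197, -0.0402, 0.2827]
tcp_rot: [[-0.181, 0.983, 0.0], [0.983, 0.181, -0.0], [-0.0, 0.0, -1.0]]
force: [0.5, -0.5, -0.8]
opening: 1.001
grasp_force: 0.0
```

```bash
cat >> h.py <<'E'
def pose():
    s=bot.read_state(); R=np.array(s["tcp_rot"]).reshape(3,3)
    return np.array(s["position"]),np.degrees(np.arctan2(R[1,1],R[0,1])),s
def rect(P,m,n):
    q=P[m]
    if m.sum()<5: print(n,"none");return
    r=cv2.minAreaRect((q[:,:2]*1000).astype(np.float32)); print(n,m.sum(),"c",np.round(r[0],1),"size",np.round(r[1],1),"ang",round(r[2],1),"z",np.median(q[:,2]).round(4))
E
python3 - <<'E'
from h import *
x,y,s=pose(); print(x.round(4),y.round(1),s["time_s"])
p,d=bot.capture("wrist"); C=cam("wrist",s); save("w1.png",p); P,u,v=cloud(C,d); Z=P[:,2]
print(np.abs(s["qvel"]).max())
near=(abs(P[:,0]-.632)<.1)&(abs(P[:,1]+.03)<.1)
rect(P,near&(Z>.155)&(Z<.185),"bar"); rect(P,near&(Z>.118)&(Z<.132),"top")
E
```

```text
[ 0.6197 -0.0402  0.2827] 10.4 2.65
39.44854838657607
bar 995 c [627.8 -29.5] size [ 9.9 88.6] ang 10.1 z 0.1705
top 10591 c [628.1 -30.5] size [128.2 104.5] ang 10.2 z 0.1244
```

```bash
python3 - <<'E'
from h import *
bot.capture("side")
x,y,s=pose(); print(x.round(4),y.round(1),s["time_s"],np.abs(s["qvel"]).max())
p,d=bot.capture("wrist"); C=cam("wrist",s); P,u,v=cloud(C,d); Z=P[:,2]
near=(abs(P[:,0]-.632)<.1)&(abs(P[:,1]+.03)<.1)
rect(P,near&(Z>.155)&(Z<.185),"bar"); rect(P,near&(Z>.118)&(Z<.132),"top")
E
```

```text
[ 0.6211 -0.0371  0.2825] 10.6 2.75 4.104963137649006
bar 989 c [628.  -30.1] size [ 9.9 89.7] ang 10.2 z 0.1705
top 10505 c [628.1 -30.4] size [128.4 104.4] ang 10.2 z 0.1244
```

>>> {"api": "apply_moves", "payload": {
  "plan": [0.14,0.13,-0.4,-0.04,0,0,-0.6,0,0,0,-0.6,0,0,0,-0.6,0,0,0,-0.3,0,0,0,-0.2,0,0,0,0,0,0,0,0,0]
}}

```text
time_s: 3.8
position: [0.6265, -0.0356, 0.1485]
tcp_rot: [[-0.17, 0.985, 0.002], [0.985, 0.17, -0.0], [-0.001, 0.002, -1.0]]
force: [-0.5, -0.1, 0.2]
opening: 1.001
grasp_force: 0.0
```

>>> {"api": "apply_moves", "payload": {
  "plan": [0,0,0,0,0,0,0,0,0,0,0,0,0,0,0,0,0,0,0,0,0,0,0,0,0,0,0,0,0,0,0,0],
  "grip": 1
}}

```text
time_s: 4.8
position: [0.6258, -0.0353, 0.1475]
tcp_rot: [[-0.17, 0.985, -0.0], [0.985, 0.17, 0.0], [0.0, -0.0, -1.0]]
force: [-0.1, 0.7, -0.7]
opening: 0.174
grasp_force: 0.0
```

>>> {"api": "apply_moves", "payload": {
  "plan": [0,0,0,0,0,0,0,0,0,0,0,0,0,0,0,0]
}}

```text
time_s: 5.3
position: [0.6262, -0.0354, 0.1478]
tcp_rot: [[-0.17, 0.985, 0.001], [0.985, 0.17, -0.0], [-0.0, 0.001, -1.0]]
force: [1.4, -0.3, 0.2]
opening: 0.1
grasp_force: 30.0
```

>>> {"api": "apply_moves", "payload": {
  "plan": [0,0,0.1,0,0,0,0.3,0,0,0,0.4,0,0,0,0.4,0,0,0,0.4,0,0,0,0.2,0,0,0,0,0]
}}

```text
time_s: 6.18
position: [0.626, -0.0354, 0.2386]
tcp_rot: [[-0.17, 0.985, 0.002], [0.985, 0.17, -0.0], [-0.001, 0.001, -1.0]]
force: [0.9, -0.3, -2.4]
opening: 0.105
grasp_force: 30.0
```

```bash
python3 - <<'E'
from h import *
x,y,s=pose(); print(x.round(4),y.round(1),s["time_s"],s["opening"],s["grasp_force"],s["force"])
p,d=bot.capture("top"); C=cam("top"); save("top2.png",p); P,u,v=cloud(C,d); Z=P[:,2]
near=(abs(P[:,0]-.632)<.12)&(abs(P[:,1]+.03)<.12)
print(np.percentile(Z[near],[50,90]))
# mat by colour/height: fit
k=bot.outline_of("top","mat")[0]; m=k["mask"].astype(np.uint8)
c=max(cv2.findContours(m,0,2)[0],key=cv2.contourArea).reshape(-1,2)
q=at_z(C,c,.005)[:,:2]*1000; print("mat",k["p"],cv2.minAreaRect(q.astype(np.float32)),q.mean(0))
M=cv2.moments(m,True); print(at_z(C,[[M["m10"]/M["m00"],M["m01"]/M["m00"]]],.005))
p2,_=bot.capture("side"); save("side2.png",p2)
cv2.imwrite("pics/side2c.png",cv2.resize(p2[100:300,150:400],None,fx=3,fy=3)[:,:,::-1])
E
```

```text
[ 0.626  -0.0354  0.2386] 9.8 6.175 0.10484755355872226 29.99730173881474 [ 0.89846182 -0.34255888 -2.44793819]
[0.54943715 0.61424247]
mat 0.9 ((540.8018798828125, 310.6937255859375), (161.19473266601562, 102.62520599365234), 85.60165405273438) [531.94168282 306.57898576]
[[0.54592343 0.30765135 0.005     ]]
```

View pics/side2c.png

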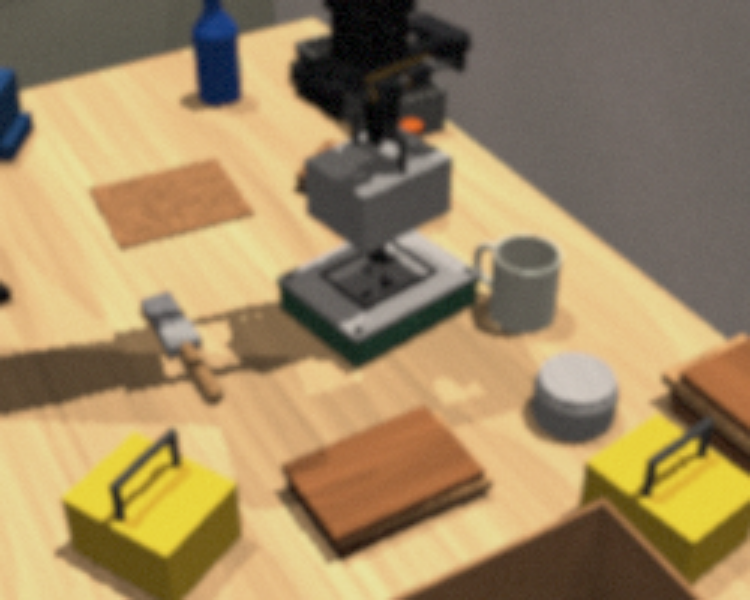

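The cover hangs level with its lower edge above the lever, which shows at crop (375,255). The mat (170,200) is in full view of the side camera, so I'll measure it there.

```bash
python3 - <<'E'
from h import *
p,d=bot.capture("side"); C=cam("side")
k=bot.outline_of("side","mat")[0]; m=k["mask"].astype(np.uint8)
c=max(cv2.findContours(m,0,2)[0],key=cv2.contourArea).reshape(-1,2)
q=at_z(C,c,.005)[:,:2]*1000; print("side",k["p"],m.sum(),cv2.minAreaRect(q.astype(np.float32)))
z=np.load("top1.npz"); p,d=z["p"],z["d"]; C=cam("top")
h=cv2.cvtColor(p,cv2.COLOR_RGB2HSV); roi=np.zeros(p.shape[:2],bool); roi[180:250,112:178]=1
b=cv2.medianBlur((roi&(h[...,2]<0.5*(int(np.median(h[195:235,130:160,2]))+int(np.median(h[180:186,112:178,2]))))).astype(np.uint8),5)
c=max(cv2.findContours(b,0,2)[0],key=cv2.contourArea).reshape(-1,2)
q=at_z(C,c,.005)[:,:2]*1000; print("top",b.sum(),cv2.minAreaRect(q.astype(np.float32)))
E
```

```text
side 0.87 1003 ((492.2314147949219, 306.1117858886719), (164.58538818359375, 191.8072967529297), 85.43635559082031)
top 2482 ((496.3381042480469, 313.66363525390625), (163.00457763671875, 193.0472869873047), 85.90140533447266)
```

>>> {"api": "apply_moves", "payload": {
  "plan": [-0.08,0.2,0,-0.05,-0.17,0.45,0,-0.12,-0.25,0.65,0,-0.13,-0.27,0.7,0,-0.13,-0.27,0.7,0,-0.13,-0.27,0.7,0,-0.13,-0.27,0.7,0,-0.13,-0.27,0.7,0,-0.13,-0.27,0.7,0,-0.13,-0.25,0.65,0,-0.12,-0.17,0.45,0,-0.12,-0.06,0.24,0,-0.06]
}}

```text
time_s: 7.92
position: [0.4944, 0.3081, 0.2374]
tcp_rot: [[0.068, 0.998, -0.001], [0.998, -0.068, -0.0], [-0.0, -0.001, -1.0]]
force: [1.0, 0.1, -2.3]
opening: 0.102
grasp_force: 30.0
```

>>> {"api": "apply_moves", "payload": {
  "plan": [0,0,0,0,0,0,0,0]
}}

```text
time_s: 8.18
position: [0.4961, 0.306, 0.2374]
tcp_rot: [[0.07, 0.998, -0.0], [0.998, -0.07, -0.001], [-0.001, -0.0, -1.0]]
force: [-0.1, 0.1, -2.1]
opening: 0.103
grasp_force: 30.0
```

```bash
python3 - <<'E'
from h import *
x,y,s=pose(); print(x.round(4),y.round(1),s["time_s"],s["opening"])
p,d=bot.capture("wrist"); C=cam("wrist",s); save("w2.png",p); P,u,v=cloud(C,d); Z=P[:,2]
print(np.histogram(Z,np.arange(-.02,.3,.01)))
t=(Z>.19)&(Z<.24)&(abs(P[:,0]-.5)<.12)&(abs(P[:,1]-.31)<.12); rect(P,t,"top"); A=np.c_[P[t][:,:2],np.ones(t.sum())]; print("tilt",np.linalg.lstsq(A,P[t][:,2],rcond=None)[0])
p,d=bot.capture("top"); C=cam("top"); save("top3.png",p)
p,d=bot.capture("side"); cv2.imwrite("pics/side3c.png",cv2.resize(p[50:250,100:350],None,fx=3,fy=3)[:,:,::-1])
E
```

```text
[0.4961 0.306  0.2374] -4.0 8.175 0.10302112649246405
(array([    0, 28353, 66352,  1594,  2598,  2743,   309,   693,   331,
         283,   266,   129,     0,     0,     0,     0,    75,   162,
          52,   122,   183,   192,   202, 16610,    30,    77,   243,
         862,  2013,    29,   686]), array([-0.02, -0.01,  0.  ,  0.01,  0.02,  0.03,  0.04,  0.05,  0.06,
        0.07,  0.08,  0.09,  0.1 ,  0.11,  0.12,  0.13,  0.14,  0.15,
        0.16,  0.17,  0.18,  0.19,  0.2 ,  0.21,  0.22,  0.23,  0.24,
        0.25,  0.26,  0.27,  0.28,  0.29]))
top 17111 c [497.3 311.1] size [103.7 128.7] ang 86.1 z 0.2147
tilt [ 0.00849297 -0.03361308  0.22163162]
```

View pics/side3c.png

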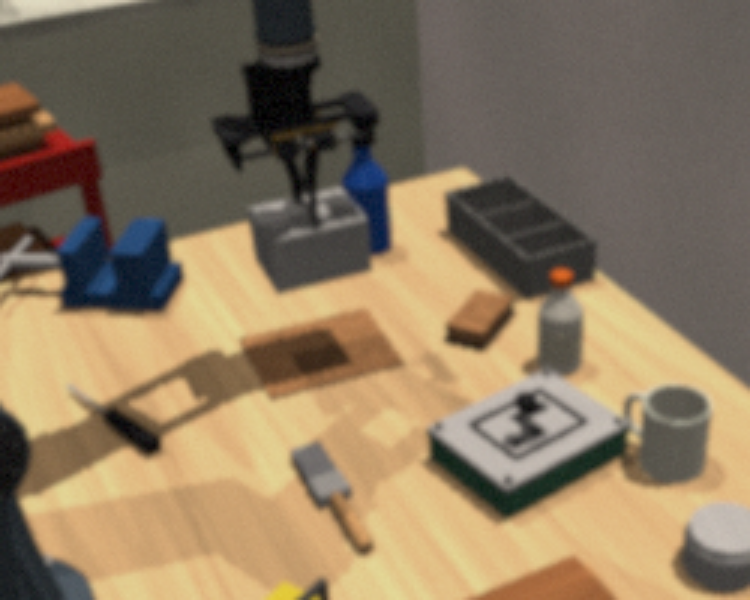

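The cover hangs level over the mat and the uncovered zigzag plate shows at crop (530,420). I'll lower it now.

>>> {"api": "apply_moves", "payload": {
  "plan": [0,0,-0.2,0,0,0,-0.4,0,0,0,-0.5,0,0,0,-0.5,0,0,0,-0.4,0,0,0,-0.3,0,0,0,-0.15,0,0,0,-0.1,0,0,0,0,0,0,0,0,0]
}}

```text
time_s: 9.57
position: [0.4962, 0.3069, 0.1107]
tcp_rot: [[0.069, 0.998, 0.001], [0.998, -0.069, 0.0], [0.001, 0.001, -1.0]]
force: [0.2, 0.3, -1.8]
opening: 0.102
grasp_force: 30.0
```

>>> {"api": "apply_moves", "payload": {
  "plan": [0,0,-0.06,0,0,0,-0.06,0,0,0,0,0]
}}

```text
time_s: 9.95
position: [0.4955, 0.3066, 0.1038]
tcp_rot: [[0.07, 0.998, -0.001], [0.998, -0.07, -0.0], [-0.0, -0.001, -1.0]]
force: [0.2, -0.4, -2.7]
opening: 0.102
grasp_force: 30.0
```

>>> {"api": "apply_moves", "payload": {
  "plan": [0,0,-0.03,0,0,0,-0.02,0,0,0,0,0]
}}

```text
time_s: 10.32
position: [0.4967, 0.3067, 0.102]
tcp_rot: [[0.07, 0.998, 0.002], [0.998, -0.07, 0.0], [0.0, 0.002, -1.0]]
force: [1.7, -1.4, 0.6]
opening: 0.105
grasp_force: 30.0
```

Contact: the weight has come off the wrist. Releasing.

>>> {"api": "apply_moves", "payload": {
  "plan": [0,0,0,0,0,0,0,0,0,0,0,0,0,0,0,0,0,0,0,0,0,0,0,0,0,0,0,0,0,0,0,0],
  "grip": -0.2
}}

```text
time_s: 11.32
position: [0.4958, 0.3067, 0.1015]
tcp_rot: [[0.07, 0.998, -0.0], [0.998, -0.07, -0.0], [-0.0, -0.0, -1.0]]
force: [-0.6, 0.1, 0.2]
opening: 0.597
grasp_force: 0.0
```

>>> {"api": "apply_moves", "payload": {
  "plan": [0,0,0.2,0,0,0,0.5,0,0,0,0.7,0,0,0,0.7,0,0,0,0.4,0,0,0,0.2,0,0,0,0,0]
}}

```text
time_s: 12.2
position: [0.496, 0.3068, 0.2373]
tcp_rot: [[0.069, 0.998, 0.001], [0.998, -0.069, 0.001], [0.001, 0.001, -1.0]]
force: [-0.3, 0.1, -1.0]
opening: 0.601
grasp_force: 0.0
```

```bash
python3 - <<'E'
from h import *
x,y,s=pose(); print(x.round(4),y.round(1),s["time_s"],s["opening"])
p,d=bot.capture("wrist"); C=cam("wrist",s); P,u,v=cloud(C,d); Z=P[:,2]
n=(abs(P[:,0]-.5)<.12)&(abs(P[:,1]-.31)<.12)
t=(Z>.07)&(Z<.09)&n; rect(P,t,"top"); rect(P,n&(Z>.11)&(Z<.135),"bar"); A=np.c_[P[t][:,:2],np.ones(t.sum())]; print("tilt",np.linalg.lstsq(A,P[t][:,2],rcond=None)[0])
# selector / lever
p,d=bot.capture("top"); C=cam("top"); np.savez("top4.npz",p=p,d=d)
cv2.imwrite("pics/top4c.png",cv2.resize(p[130:250,100:290],None,fx=4,fy=4,interpolation=cv2.INTER_CUBIC)[:,:,::-1])
for tg,z in (("lever_top",.11),("gate_start",.05),("gate_end",.05),("selector",0)):
    for k in bot.pinpoint("top",tg)[:2]: print(tg,k["p"],at_z(C,np.array(k["xy"])*[512,384],z).round(4))
P,u,v=cloud(C,d); m=(P[:,2]>.085)&(abs(P[:,0]-.63)<.08)&(abs(P[:,1]+.03)<.08); rect(P,m,"knob"); print(P[m].mean(0) if m.any() else 0)
E
```

```text
[0.496  0.3068 0.2373] -4.0 12.2 0.6007090770527741
top 10520 c [497.8 311.3] size [104.1 128.4] ang 86.0 z 0.0794
bar 982 c [497.6 312.1] size [88.4  9.5] ang 86.3 z 0.1256
tilt [ 0.00100059 -0.00169513  0.07943821]
gate_start 0.93 [[ 0.6014 -0.0481  0.05  ]]
gate_end 0.69 [[ 0.6601 -0.0066  0.05  ]]
selector 0.58 [[ 0.6329 -0.0264  0.    ]]
selector 0.29 [[0.5083 0.3591 0.    ]]
knob 50 c [612.7 -49.3] size [23.3 24.8] ang 61.4 z 0.1089
[ 0.61214315 -0.04930252  0.1091161 ]
```

View pics/top4c.png

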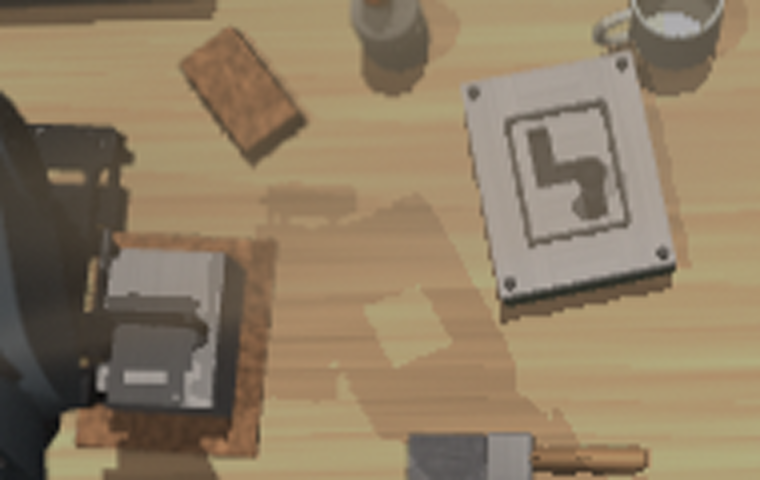

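The cover stands upright, centred on the mat, with the handle free. The plate at crop (570,175) shows the zigzag slot, with the black knob at its near end (590,205). Next I move above the lever for a close look.

>>> {"api": "apply_moves", "payload": {
  "plan": [0.07,-0.22,0.2,0.06,0.15,-0.47,0.2,0.12,0.22,-0.67,0,0.13,0.24,-0.72,0,0.13,0.24,-0.73,0,0.13,0.24,-0.73,0,0.13,0.24,-0.73,0,0.13,0.24,-0.73,0,0.13,0.24,-0.72,0,0.13,0.22,-0.67,0,0.13,0.15,-0.47,0,0.12,0.07,-0.24,0,0.08]
}}

```text
time_s: 14.0
position: [0.6122, -0.0504, 0.2569]
tcp_rot: [[-0.176, 0.984, 0.001], [0.984, 0.176, -0.0], [-0.0, 0.0, -1.0]]
force: [-1.5, -0.1, -0.1]
opening: 0.601
grasp_force: 0.0
```

>>> {"api": "apply_moves", "payload": {
  "plan": [0,0,0,0,0,0,0,0]
}}

```text
time_s: 14.25
position: [0.6113, -0.0475, 0.2566]
tcp_rot: [[-0.178, 0.984, -0.0], [0.984, 0.178, 0.001], [0.001, -0.0, -1.0]]
force: [-0.0, 0.2, -0.4]
opening: 0.599
grasp_force: 0.0
```

```bash
cat > look.py <<'E'
from h import *
import sys
x,y,s=pose(); print(x.round(4),y.round(1),s["time_s"],s["opening"],s["force"])
p,d=bot.capture("wrist"); C=cam("wrist",s); save(sys.argv[1],p); P,u,v=cloud(C,d); Z=P[:,2]
for tg,z in (("lever_top",.11),("gate_start",.05),("gate_end",.05),("selector",0)):
    for k in bot.pinpoint("wrist",tg)[:2]: print(tg,k["p"],(np.array(k["xy"])*[512,384]).round(),at_z(C,np.array(k["xy"])*[512,384],z).round(4))
n=(abs(P[:,0]-.63)<.1)&(abs(P[:,1]+.03)<.08)
m=(Z>.1045)&(Z<.115)&n; rect(P,m,"knob")
if m.any(): print(P[m].mean(0).round(4))
m=(Z>.053)&(Z<.058)&n; rect(P,m,"curb")
m=(Z>.046)&(Z<.058)&(abs(P[:,0]-.63)<.15)&(abs(P[:,1]+.03)<.12); rect(P,m,"plate")
m=(Z<.044)&(abs(P[:,0]-.63)<.045)&(abs(P[:,1]+.03)<.035); rect(P,m,"slot")
E
python3 look.py w3.png
```

```text
[ 0.6113 -0.0475  0.2566] 10.2 14.25 0.5985734721469874 [-0.04884985  0.22980248 -0.41434474]
lever_top 0.9 [259. 177.] [[ 0.6158 -0.0481  0.11  ]]
lever_top 0.31 [297. 137.] [[6.462e-01 1.000e-04 1.100e-01]]
gate_start 0.78 [242. 169.] [[ 0.596 -0.055  0.05 ]]
gate_end 0.59 [298. 136.] [[ 0.656  -0.0028  0.05  ]]
selector 0.67 [270. 147.] [[ 0.6295 -0.0283  0.    ]]
knob 461 c [612.1 -47.9] size [24.2 25.6] ang 9.8 z 0.1102
[ 0.6117 -0.0471  0.11  ]
curb 1220 c [630.  -28.2] size [181.8 137.1] ang 9.0 z 0.0553
plate 17914 c [644.  -43.2] size [217.7 186.8] ang 10.2 z 0.0505
slot 1167 c [627.9 -28.7] size [87.8 53.1] ang 10.5 z 0.0375
```

View pics/w3.png

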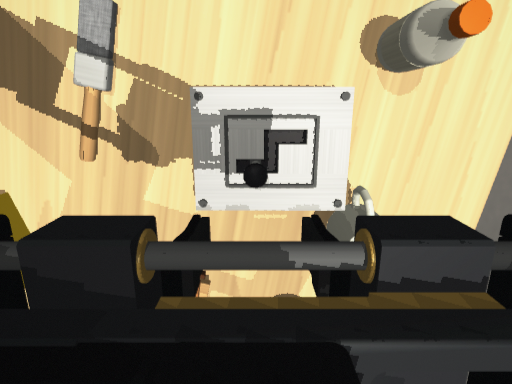

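The wrist view shows the black knob at (256,175), about 14 mm along the first leg. The slot's near notch is just left of it at (240,168), and the far end is at (300,137). I'll grip the knob, pull it back to the near notch first, then run the gate.

>>> {"api": "apply_moves", "payload": {
  "plan": [0.01,0,-0.3,0,0,0,-0.6,0,0,0,-0.7,0,0,0,-0.7,0,0,0,-0.6,0,0,0,-0.4,0,0,0,-0.17,0,0,0,0,0,0,0,0,0]
}}

```text
time_s: 15.62
position: [0.613, -0.0484, 0.0838]
tcp_rot: [[-0.177, 0.984, 0.002], [0.984, 0.177, -0.0], [-0.001, 0.002, -1.0]]
force: [0.3, -1.0, -0.6]
opening: 0.601
grasp_force: 0.0
```

>>> {"api": "apply_moves", "payload": {
  "plan": [0,0,0,0,0,0,0,0,0,0,0,0,0,0,0,0,0,0,0,0],
  "grip": 1
}}

```text
time_s: 16.25
position: [0.6121, -0.0484, 0.0833]
tcp_rot: [[-0.177, 0.984, -0.0], [0.984, 0.177, -0.0], [-0.0, -0.0, -1.0]]
force: [-1.8, -0.9, 2.2]
opening: 0.277
grasp_force: 30.0
```

>>> {"api": "apply_moves", "payload": {
  "plan": [-0.09,-0.016,0,0,-0.1,-0.018,0,0,-0.08,-0.014,0,0,0,0,0,0]
}}

```text
time_s: 16.75
position: [0.5983, -0.0509, 0.0833]
tcp_rot: [[-0.177, 0.984, -0.001], [0.984, 0.177, -0.0], [-0.0, -0.001, -1.0]]
force: [0.5, -0.1, 3.5]
opening: 0.281
grasp_force: 30.0
```

```bash
cat > fr.py <<'E'
from h import *
a=np.radians(10.2); x,y,s=pose(); r=(x[:2]-[.6285,-.0287])*1000
print("frame",(r@[np.cos(a),np.sin(a)]).round(1),(r@[-np.sin(a),np.cos(a)]).round(1),"z",x[2].round(4),"F",np.round(s["force"],1),"t",s["time_s"],s["opening"])
E
python3 fr.py
```

```text
frame -33.7 -16.5 z 0.0833 F [ 0.5 -0.1  3.5] t 16.75 0.28141782043463004
```

>>> {"api": "apply_moves", "payload": {
  "plan": [0.12,0.021,0,0,0.16,0.029,0,0,0.16,0.029,0,0,0.14,0.025,0,0,0.09,0.016,0,0,0,0,0,0]
}}

```text
time_s: 17.5
position: [0.6328, -0.0447, 0.0833]
tcp_rot: [[-0.178, 0.984, 0.0], [0.984, 0.178, -0.0], [-0.0, 0.0, -1.0]]
force: [-0.8, 0.0, 4.5]
opening: 0.28
grasp_force: 30.0
```

```bash
python3 fr.py
```

```text
frame 1.4 -16.5 z 0.0833 F [-0.8  0.   4.5] t 17.5 0.27990152469132407
```

>>> {"api": "apply_moves", "payload": {
  "plan": [-0.02,0,0,0,-0.021,0.12,0,0,-0.028,0.16,0,0,0,0,0,0]
}}

```text
time_s: 18.0
position: [0.6288, -0.0296, 0.0833]
tcp_rot: [[-0.178, 0.984, 0.0], [0.984, 0.178, 0.001], [0.001, 0.0, -1.0]]
force: [1.1, 0.7, 5.4]
opening: 0.281
grasp_force: 30.0
```

```bash
python3 fr.py
```

```text
frame 0.1 -0.9 z 0.0833 F [1.1 0.7 5.4] t 18.0 0.280793676753805
```

>>> {"api": "apply_moves", "payload": {
  "plan": [-0.027,0.15,0,0,-0.027,0.15,0,0,-0.015,0.084,0,0,0,0,0,0]
}}

```text
time_s: 18.5
position: [0.6252, -0.0106, 0.0832]
tcp_rot: [[-0.178, 0.984, -0.0], [0.984, 0.178, 0.001], [0.001, -0.0, -1.0]]
force: [0.5, 1.3, 5.1]
opening: 0.282
grasp_force: 30.0
```

```bash
python3 fr.py
```

```text
frame -0.0 18.4 z 0.0832 F [0.5 1.3 5.1] t 18.5 0.28176246976017827
```

>>> {"api": "apply_moves", "payload": {
  "plan": [0.12,0.021,0,0,0.16,0.029,0,0,0.16,0.029,0,0,0.14,0.025,0,0,0.09,0.016,0,0,0,0,0,0]
}}

```text
time_s: 19.25
position: [0.6582, -0.0046, 0.0831]
tcp_rot: [[-0.177, 0.984, -0.002], [0.984, 0.177, 0.001], [0.002, -0.002, -1.0]]
force: [-0.3, 0.7, 6.3]
opening: 0.278
grasp_force: 30.0
```

```bash
python3 fr.py
```

```text
frame 33.5 18.5 z 0.0831 F [-0.3  0.7  6.3] t 19.25 0.2782104040237373
```

>>> {"api": "apply_moves", "payload": {
  "plan": [0.03,0.005,0,0,0,0,0,0]
}}

```text
time_s: 19.5
position: [0.6591, -0.0044, 0.0831]
tcp_rot: [[-0.177, 0.984, -0.003], [0.984, 0.177, 0.001], [0.002, -0.003, -1.0]]
force: [-1.8, 0.2, 6.4]
opening: 0.285
grasp_force: 30.0
```

```bash
python3 fr.py
```

```text
frame 34.5 18.5 z 0.0831 F [-1.8  0.2  6.4] t 19.5 0.28461764940276335
```

>>> {"api": "apply_moves", "payload": {
  "plan": [0.04,0.007,0,0,0,0,0,0]
}}

```text
time_s: 19.75
position: [0.6602, -0.0042, 0.083]
tcp_rot: [[-0.177, 0.984, -0.005], [0.984, 0.177, 0.001], [0.002, -0.005, -1.0]]
force: [-2.7, 0.3, 8.8]
opening: 0.278
grasp_force: 30.0
```

```bash
python3 fr.py
```

```text
frame 35.6 18.5 z 0.083 F [-2.7  0.3  8.8] t 19.75 0.2782276353122419
```

Contact with the end stop (0.071): ease back about 2 mm, release, rise and check.

>>> {"api": "apply_moves", "payload": {
  "plan": [-0.05,-0.009,0,0,0,0,0,0]
}}

```text
time_s: 20.0
position: [0.6591, -0.0045, 0.0831]
tcp_rot: [[-0.177, 0.984, -0.001], [0.984, 0.177, 0.001], [0.002, -0.001, -1.0]]
force: [0.8, 1.4, 6.5]
opening: 0.28
grasp_force: 30.0
```

```bash
python3 fr.py
```

```text
frame 34.4 18.4 z 0.0831 F [0.8 1.4 6.5] t 20.0 0.2804909523323388
```

>>> {"api": "apply_moves", "payload": {
  "plan": [0,0,0,0,0,0,0,0,0,0,0,0,0,0,0,0,0,0,0,0,0,0,0,0],
  "grip": -0.2
}}

```text
time_s: 20.75
position: [0.6599, -0.0054, 0.083]
tcp_rot: [[-0.177, 0.984, -0.0], [0.984, 0.177, 0.0], [0.0, -0.0, -1.0]]
force: [0.4, -1.4, -0.1]
opening: 0.597
grasp_force: 0.0
```

>>> {"api": "apply_moves", "payload": {
  "plan": [0,0,0.2,0,0,0,0.5,0,-0.1,-0.1,0.8,0,-0.2,-0.2,0.9,0,-0.2,-0.2,0.8,0,-0.2,-0.2,0.3,0,-0.2,-0.1,0,0,0,0,0,0,0,0,0,0]
}}

```text
time_s: 21.88
position: [0.6142, -0.045, 0.2562]
tcp_rot: [[-0.177, 0.984, -0.003], [0.984, 0.177, 0.001], [0.002, -0.003, -1.0]]
force: [0.4, -0.8, 0.1]
opening: 0.597
grasp_force: 0.0
```

```bash
python3 look.py w4.png; python3 - <<'E'
from h import *
p,d=bot.capture("top"); C=cam("top"); P,u,v=cloud(C,d); Z=P[:,2]
n=(abs(P[:,0]-.5)<.12)&(abs(P[:,1]-.31)<.12); rect(P,n&(Z>.07)&(Z<.09),"cover top")
cv2.imwrite("pics/top5c.png",cv2.resize(p[110:260,100:350],None,fx=3,fy=3,interpolation=cv2.INTER_CUBIC)[:,:,::-1])
E
```

```text
[ 0.6142 -0.045   0.2562] 10.2 21.875 0.5969405526189332 [ 0.35001755 -0.76181411  0.13110187]
lever_top 0.8 [310. 142.] [[ 6.623e-01 -6.000e-04  1.100e-01]]
gate_start 0.88 [242. 168.] [[ 0.5988 -0.0512  0.05  ]]
gate_end 0.79 [295. 139.] [[ 0.6553 -0.0042  0.05  ]]
selector 0.71 [267. 148.] [[ 0.6272 -0.0275  0.    ]]
knob 506 c [659.5  -3.9] size [24.7 25.3] ang 56.0 z 0.1103
[ 0.6591 -0.0037  0.11  ]
curb 1113 c [625.7 -28. ] size [183.3 137.5] ang 9.7 z 0.0552
plate 17687 c [642.3 -41.7] size [215. 183.] ang 10.2 z 0.0505
slot 1301 c [627.3 -28.6] size [85.9 55.1] ang 9.7 z 0.0374
cover top 868 c [507.7 309.6] size [106.8 111.7] ang 86.0 z 0.0791
```

View pics/w4.png

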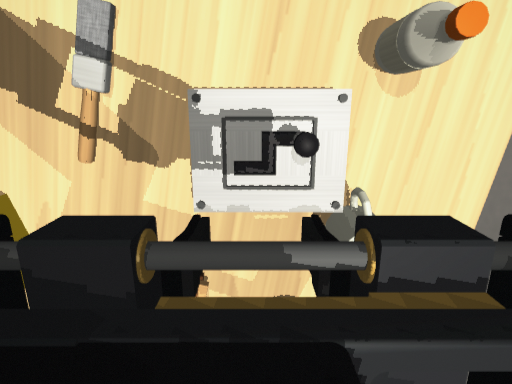

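View pics/top5c.png

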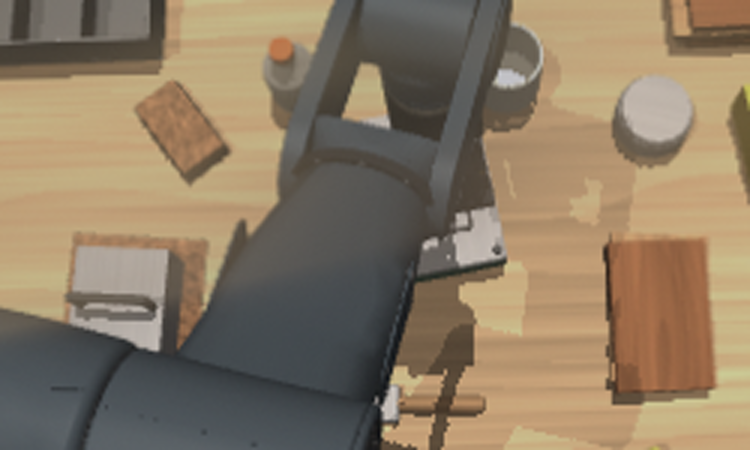

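The knob sits at the far end of the slot (wrist view (306,144)), about 1 mm past the nominal point and inside the end notch. The cover stands on the mat, and the bystanders in view have not been disturbed. The gripper is clear.

```bash
python3 -c "
from rig import bot
print(bot.hand_in())"
```

```text
the job is handed in; nothing more can be done
None
```

The job is handed in: the cover stands upright in the middle of the mat, and the gear lever went from the near notch through the gate to the end of the far notch; I saw no bystander disturbed, and it took about 22 of the 72 s.

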